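# Shift the gearbox on the test bench into the middle gear at the output-shaft end

## Task

Put the gearbox on the bench into gear: push the tall ball-topped gear lever with the fingers from the outer lane where it stands into the neutral cross-slot, across to the middle lane, and all the way home into the middle slot on the output-shaft side (the side away from the motor). Only push the lever: do not grip or force it, and do not put it into any other gear on the way (the slots of its own outer lane do not count). Leave the short range lever and the things lying on and around the gearbox as they are.

Things in the scene. Friction and masses are not known exactly. Their poses are not given: they have to be found in the camera images.
- gearbox: The blue gearbox, fixed. Origin on the bench, under the gate's centre; z up, +y along the shaft to the output side (bare 28 mm shaft stub, ends at y = 189 mm), -y to the grey finned motor (ends at y = -330; its terminal box, 164 mm up, is the highest part). Housing x -90 to 90, y -155 to 125, cover 120 mm up. From the robot the motor may lie to the right, ahead or to the left.
- gate_centre (a point): Centre of the gate's upper face, 142 mm up. Steel plate, x -60 to 60, y -45 to 45 mm, 8 thick, cut out as a double H: a neutral cross-slot along x at y = 0 and three lanes along y at x = -26, 0 and 26 mm, each with a slot to +y and one to -y (six slots alike), all 14 mm wide. The walls between slots have rounded noses at the cross-slot. Axes as the gearbox.
- target_slot (a point): Upper face of the gate where the stem's centre stands when fully home in the slot asked for: middle lane, +y side (output shaft), 20 mm from the gate's centre.
- knob (a point): Centre of the black ball knob (40 mm diameter) on the gear lever; stem: 10 mm round steel rod. The lever pivots at gearbox x = 0, y = 0, z = 62 mm, and the knob is 178 mm from the pivot (240 mm up when upright). The knob moves about 45 mm from neutral to fully in a slot and 58 mm from lane to lane; at the gate the stem moves 0.43 times as far.
- lane (a joint): Sideways lean of the gear lever, rad (about the gearbox's y axis): 0 in the middle lane, +0.33 in the outer lane on the gearbox's +x side, where it starts, -0.33 in the other outer lane. Play in a slot about 0.026 rad each way. Friction (about 2.5 N at the knob) holds it where it is left; no springs.
- shift (a joint): Lean of the gear lever along the lanes, rad: 0 neutral (in the cross-slot, play 0.026 rad each way), positive towards the output shaft (+y), negative towards the motor; +-0.257 fully home against a slot's end. It starts anywhere along its outer lane. Friction (about 2.5 N at the knob) holds it where it is left; no springs.
- range_tip (a point): Middle of the small black T-grip (12 mm thick, 42 mm long) of the short range lever, which stands in a straight slot plate on the motor side, 105 mm from the gate's centre, top at most 174 mm above the bench. It is not to be moved.
- spanner: Open-ended steel spanner, 180 mm long, lying on the bench beside the gearbox; origin at its underside. Leave alone.
- oil_bottle: Grey bottle, 56 mm diameter, 135 mm tall, standing on the bench beside the gearbox; origin under its centre. Leave alone.
- coupling_half: Stepped aluminium hub, 68 mm diameter, 40 mm tall, on the bench beside the gearbox; origin under its centre. Leave alone.
- bearing: Steel ring, 52 mm diameter, 15 mm tall, on the gearbox cover (120 mm up) on the output side of the gate; origin under its centre. Leave alone.
- nut: Loose steel nut, 24 mm across, 11 mm tall, on the gearbox cover (120 mm up) on the output side of the gate; origin under its centre. Leave alone.
- bolt: Short steel bolt, 22 mm head, standing on its head, 35 mm tall, on the gearbox cover on the output side of the gate; origin under its centre. Leave alone.

How it is judged:
At the end, for the whole second after the job is handed in: The gear lever stands at rest in the middle lane (lane within 0.08 rad of 0), fully home in the slot on the output-shaft side (shift above 0.225 rad; its stop is at 0.257) (value of joint shift above 0.225 rad and value of joint lane between -0.08 and 0.08 rad and velocity of joint shift between -0.05 and 0.05 rad/s); the robot touches nothing.
It fails at once if the lever is put into another gear: the motor-side slot of the middle lane, or a slot of the far outer lane ((value of joint shift below -0.15 rad and value of joint lane below 0.16 rad) or (value of joint shift above 0.15 rad and value of joint lane below -0.16 rad)).
It fails at once if the lever is gripped or forced (more than 35 N on it) (contact force between any of the fingers, the arm and shift above 35 N).
It fails at once if the range lever is moved by more than 8 mm (distance of range_tip from where it was at the start of the episode above 0.008 m).
It fails at once if a thing lying on or around the gearbox is moved or lifted by more than 15 mm (distance of any of spanner, oil_bottle, coupling_half, bearing, nut, bolt from where it was at the start of the episode above 0.015 m).
It also fails if it takes over 54 s, if anything falls off the work surface, if the arm or the gripper's body presses on something with over 40 N, if the wrist force passes 120 N, or if a joint passes its speed limit or range.

## Robot

A 7-joint arm with a two-finger parallel gripper is mounted at the origin on the work surface. World frame = base frame: x ahead of the robot, y to its left, z up, the work surface at z = 0. Lengths are in m, angles in rad, forces in N, time in s.
With the tool pointing down it reaches from about 0.425 to 0.925 m from the base axis. Payload 6.8 kg.
Tool frame: the origin (TCP) lies midway between the tips of the shut fingers; the grasp point (between the pads) lies 19 mm behind it (bot.grasp_offset is the distance from the TCP to the grasp point, in m); z points along the fingers, x is the direction in which the jaws open and shut, and the axes are right-handed (so a half turn about z gives the same grasp; the last joint's range is limited). The gripper opens to 85 mm and grips with 20 to 120 N. Pads are 22 mm wide; open, the fingers measure 114 mm over their backs; the gripper's body (76 mm by 85 mm) begins 54 mm behind the grasp point. The pads swing forward as they close: fully open they stand 13 mm farther back than shut.
Start: joints at [-1.261, 0.477, 0.022, 1.555, -0.011, 1.109, -0.083], TCP at [0.274, 0.617, 0.231] pointing down, gripper open.
Joint ranges: [-2.96, 2.96], [-0.34, 2.1], [-1.41, 1.46], [0.24, 2.44], [-1.37, 4.51], [0.17, 1.92], [-2.96, 2.96]. Speed limits (rad/s): [2.39, 2.39, 3.14, 3.14, 3.14, 3.14, 3.14].

## Interface

Orientations are given as a unit quaternion [w, x, y, z].
In Python, from station import bot, imaging gives the robot as it stands. The module is installed in compiled form; this text tells all that it offers.
- The arm moves only by the tool apply_moves, never from a script. Its argument "increments" is a list of rows, each a list of 7 numbers: the shift along the tool's x, y, z in mm, then the turn, a rotation vector about the tool's x, y, z in degrees, then the closure, from -1 (fully open) to 1 (shut). In form: [[dx, dy, dz, rx, ry, rz, grip], ...]. A call has exactly 8 rows; each row shifts and turns the pose as measured when the row begins, along the tool's axes as they then stand; what a row does not reach is not made up. A row lasts 1/8 s, in which the tool goes at most 62.5 mm and 10.7 degrees, less where a joint would pass 70% of its speed; a pose out of reach is approached as far as the arm can. A call with a gripper value outside its range is refused whole. The fingers move at their own pace and stop on an object; "grip_force" is the grip in N (left out, the last holds). Time passes only in rows, so rows that do not move let the fingers close, or fill a call up. It gives the time, the measured TCP pose, the force and the opening at its end, in the units of the state.
- bot.get_obs(): the state, without advancing time (a new reading comes with each control period).
- imaging.read_camera(name): name is "scene" or "top" or "wrist"; returns the picture (420x560x3 uint8, red, green, blue); there is no depth.
- imaging.get_calibration(name): a dict with "K" (3x3 intrinsics, pixels), "k1" (the pictures are not rectified: a ray, as slopes to the right and down, at radius r is drawn at 1 + k1 r^2 times it, then the intrinsics apply), "extrinsics" (4x4, takes a point from camera to world coordinates). Camera axes: x right, y down, z forward; pixel columns grow to the right and rows downward; lengths in m; the calibration is good to about 2 mm. A picture is of the moment at which its call begins: read the wrist's pose just before it. get_calibration takes no time and is no camera call; for the wrist camera it gives the pose at the moment of the call.
- bot.hand_in(): hands the job in, once; it reports no verdict.
The state is a dict: "t": time; "q": joint angles; "joint_vel": joint speeds; "joint_torque": joint torques, N m; "eef_pos": TCP position; "tool_rot": TCP orientation; "contact_force": force on the tool from outside, world axes, zero at the start; "torque": the same for the moment, N m; "gripper_width": opening from 0.0 (shut) to 1.0 (fully open).
Only numpy, scipy, OpenCV 4.12 (cv2) and the standard library are available. Lean on these libraries where they do the work, as an engineer would, in place of code of your own. Each camera call takes 0.05 s, during which the arm holds its last target.

## Working session

There is one attempt and no reset: what is moved stays moved. The work goes in short steps, Python scripts to look and compute and a tool call to move; the robot and the scene stay as the last step left them, time stands still between calls to the robot, and variables do not carry over. Pictures are saved under pics/ and viewed, and the job is handed in when it is done.

Besides the shell and the picture viewer there is one more tool, called as a command line: name --pt "numbers of a row" for each row, then --argument value for the rest. apply_moves: Moves the arm, as the interface text tells. Its arguments: {"type":"object","properties":{"increments":{"type":"array","items":{"type":"array","items":{"type":"number"}}},"grip_force":{"type":"number"}},"required":["increments"]}

```bash
ls; mkdir -p pics; python3 - <<'E'
from station import bot, imaging
import cv2
o=bot.get_obs()
for k,v in o.items(): print(k,v)
for n in ["scene","top","wrist"]:
    c=imaging.get_calibration(n); print(n,c)
    cv2.imwrite(f"pics/{n}0.png",imaging.read_camera(n)[:,:,::-1])
E
```

```text
pics
t 0.0
q [-1.26113264  0.47780551  0.02235683  1.55645708 -0.01144184  1.1093024
 -0.0830894 ]
joint_vel [ 0.00096981 -0.00154219  0.00073685 -0.0019682   0.00042153  0.000365
 -0.00033507]
joint_torque [ 2.05212045e-04 -5.96443820e+01  1.60755605e+00 -2.81200004e+01
  1.23343058e-02  9.33537172e-03  4.16800034e-07]
eef_pos [0.27365716 0.61638763 0.23032007]
tool_rot [ 5.82481780e-04  8.38354662e-01  5.45124398e-01 -7.14976549e-04]
contact_force [-0.65149761  0.14301748 -0.04698076]
torque [-0.01174004  0.02209222 -0.02514358]
gripper_width 1.0041173837030546
scene {'K': array([[454.59438049,   0.        , 277.57138001],
       [  0.        , 454.59438049, 207.4980552 ],
       [  0.        ,   0.        ,   1.        ]]), 'k1': -0.0352971072701013, 'extrinsics': array([[ 0.53934661,  0.4648859 , -0.70212985,  1.17312973],
       [ 0.84179167, -0.27568813,  0.46409358, -0.34339714],
       [ 0.0221817 , -0.84135436, -0.54002854,  0.62837325],
       [ 0.        ,  0.        ,  0.        ,  1.        ]])}
top {'K': array([[404.69422634,   0.        , 271.91190917],
       [  0.        , 404.69422634, 210.12555777],
       [  0.        ,   0.        ,   1.        ]]), 'k1': -0.09645794453816811, 'extrinsics': array([[ 0.05434472, -0.978615  ,  0.19839187,  0.4563027 ],
       [-0.99850928, -0.05224851,  0.0157896 ,  0.03982398],
       [-0.00508625, -0.19895421, -0.97999559,  0.81060579],
       [ 0.        ,  0.        ,  0.        ,  1.        ]])}
wrist {'K': array([[377.36607535,   0.        , 278.50484001],
       [  0.        , 377.36607535, 204.59011631],
       [  0.        ,   0.        ,   1.        ]]), 'k1': -0.06547799497433218, 'extrinsics': array([[ 0.40754972,  0.86606683,  0.28953665,  0.19927962],
       [ 0.91318221, -0.38609977, -0.13048074,  0.65076834],
       [-0.00121501,  0.3175771 , -0.94823167,  0.37341792],
       [ 0.        ,  0.        ,  0.        ,  1.        ]])}
```

View pics/scene0.png

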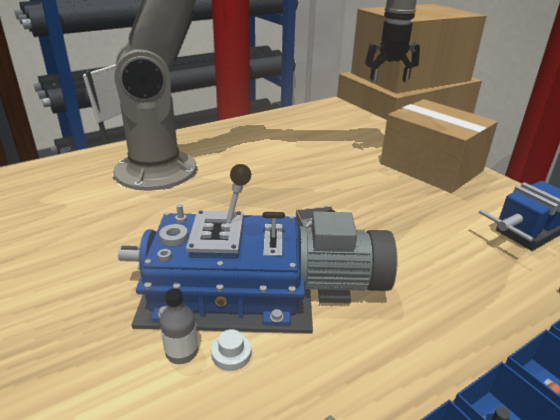

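View pics/top0.png

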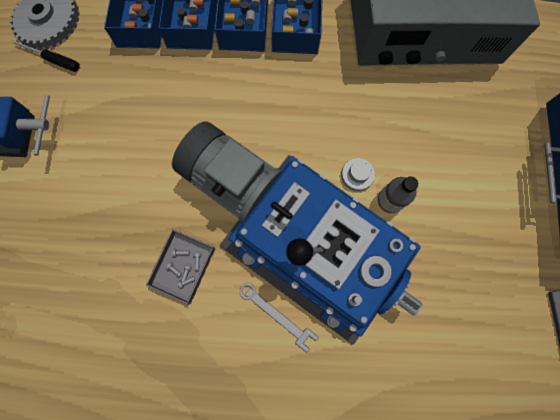

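View pics/wrist0.png

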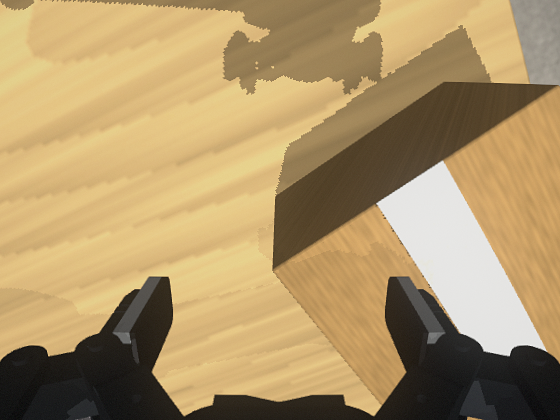

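```bash
python3 - <<'E'
import cv2
a=cv2.imread('pics/top0.png')[170:330,220:420]; cv2.imwrite('pics/topz.png',cv2.resize(a,None,fx=4,fy=3.75*16/15,interpolation=cv2.INTER_CUBIC)[:600])
a=cv2.imread('pics/scene0.png')[150:300,120:320]; cv2.imwrite('pics/scz.png',cv2.resize(a,None,fx=4,fy=4,interpolation=cv2.INTER_CUBIC))
E
```

```text
(no output)
```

View pics/topz.png

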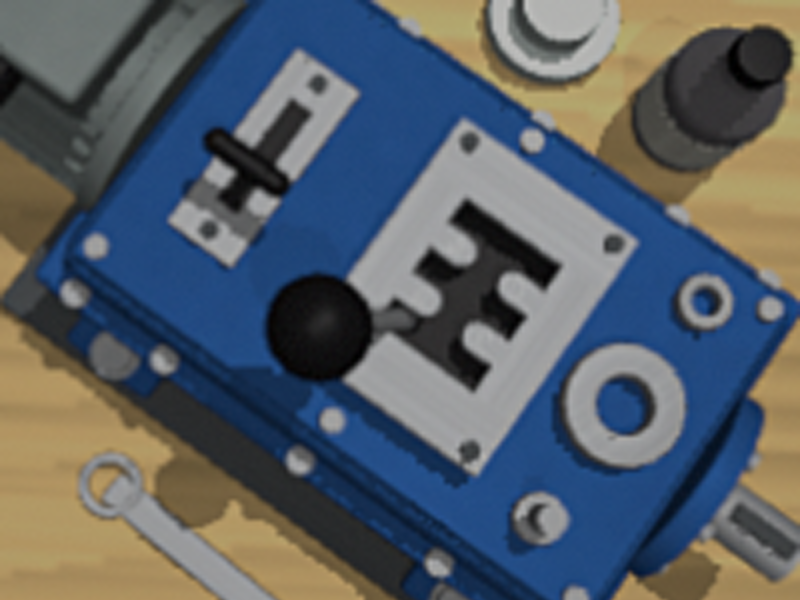

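View pics/scz.png

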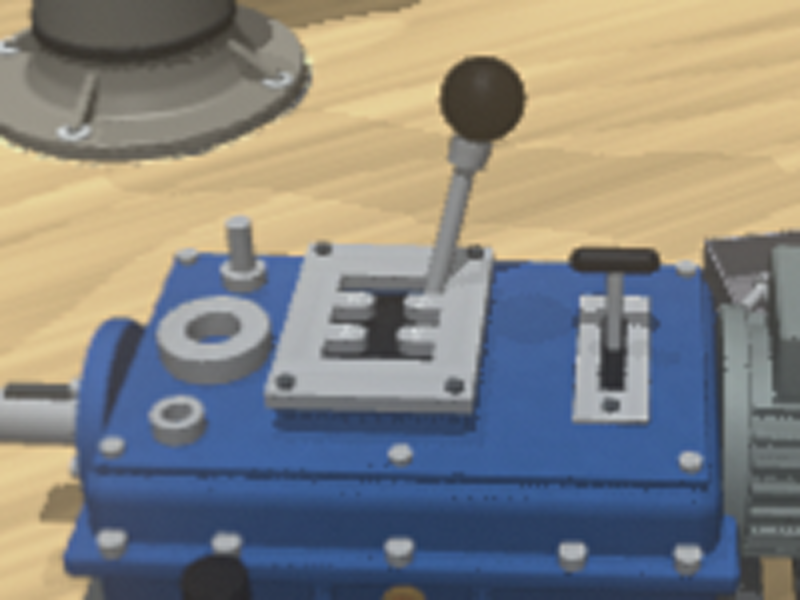

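```bash
cat > h.py <<'E'
import numpy as np, cv2
from station import bot, imaging
def ray(cam,uv,cal=None):
    c=cal or imaging.get_calibration(cam); 
    p=cv2.undistortPoints(np.array([[uv]],float),c['K'],np.array([c['k1'],0,0,0.]),)[0,0]
    E=c['extrinsics']; d=E[:3,:3]@np.array([p[0],p[1],1]); return E[:3,3],d/np.linalg.norm(d)
def onz(cam,uv,z):
    o,d=ray(cam,uv); return o+d*(z-o[2])/d[2]
def tri(uvs):
    A=np.zeros((3,3));b=np.zeros(3)
    R=[ray(c,u) for c,u in uvs]
    for o,d in R:
        M=np.eye(3)-np.outer(d,d);A+=M;b+=M@o
    X=np.linalg.solve(A,b); return X,[np.linalg.norm((np.eye(3)-np.outer(d,d))@(X-o)) for o,d in R]
def proj(cam,X):
    c=imaging.get_calibration(cam);E=np.linalg.inv(c['extrinsics']);p=E[:3,:3]@X+E[:3,3]
    return cv2.projectPoints(p.reshape(1,1,3),np.zeros(3),np.zeros(3),c['K'],np.array([c['k1'],0,0,0.]))[0][0,0]
def fit(M,W):
    M=np.array(M);W=np.array(W);m=M.mean(0);w=W.mean(0)
    a=M-m;b=W-w
    th=np.arctan2((a[:,0]*b[:,1]-a[:,1]*b[:,0]).sum(),(a*b).sum())
    R=np.array([[np.cos(th),-np.sin(th)],[np.sin(th),np.cos(th)]])
    t=w-R@m; return th,t,np.linalg.norm(W-(M@R.T+t),axis=1)
E
python3 - <<'E'
from h import *
T=lambda p:(p[0]/4-.375+220,p[1]/4-.375+170)
S=lambda p:(p[0]/4-.375+120,p[1]/4-.375+150)
M=np.array([(-60,-45),(-60,45),(60,45)])/1000
W1=[onz('top',T(p),.142)[:2] for p in [(465,118),(638,243),(478,474)]]
M2=np.array([(60,45),(60,-45),(-60,-45),(-60,45)])/1000
W2=[onz('scene',S(p),.142)[:2] for p in [(310,243),(492,248),(472,405),(268,400)]]
for m,w in((M,W1),(M2,W2),(np.vstack([M,M2]),W1+W2)):
    th,t,e=fit(m,w);print(th,t,e)
X,e=tri([('top',T((320,327))),('scene',S((483,99)))]);print(X,e)
R=np.array([[np.cos(th),-np.sin(th)],[np.sin(th),np.cos(th)]])
g=R.T@(X[:2]-t);print(g, np.linalg.norm([*g,X[2]-.062]))
print('shift/lane',np.arctan2(g[1],X[2]-.062),np.arctan2(g[0],X[2]-.062))
E
```

```text
2.5574204683325523 [ 0.54191777 -0.06103611] [0.00038839 0.00086141 0.00094451]
2.56637529633943 [ 0.5459602  -0.06245469] [0.00228533 0.00155606 0.00213678 0.00206877]
2.559008793414277 [ 0.54421171 -0.06185246] [0.00263327 0.00327639 0.00154694 0.00036842 0.00084482 0.00343981
 0.00432708]
[0.51633488 0.00598437 0.22390442] [np.float64(0.0002028748597779214), np.float64(0.00020287485977801904)]
[ 0.06060107 -0.04130936] 0.1777413709110134
shift/lane -0.24981658355649983 0.35815816642605636
```

```bash
cat >> h.py <<'E'
from scipy.spatial.transform import Rotation as Ro
TH=2.558; G0=np.array([.543,-.0617])
gx=np.array([np.cos(TH),np.sin(TH),0]); gy=np.array([-np.sin(TH),np.cos(TH),0])
RD=np.column_stack([-gy,-gx,[0,0,-1]])
def to_g(p): 
    d=np.array([p[0]-G0[0],p[1]-G0[1],0]); return np.array([d@gx,d@gy,p[2]])*1000
def from_g(x,y,z): return np.array([*G0,0])+(x*gx+y*gy+np.array([0,0,z]))/1000
def go(x,y,z):
    o=bot.get_obs();w=o['tool_rot'];R=Ro.from_quat([w[1],w[2],w[3],w[0]])
    d=R.inv().apply(from_g(x,y,z)-o['eef_pos'])*1000
    r=(R.inv()*Ro.from_matrix(RD)).as_rotvec(degrees=True)
    print('t',round(o['t'],2),'g',to_g(o['eef_pos']).round(1),'move',d.round(1),'turn',r.round(1),'F',o['contact_force'].round(1),'w',round(o['gripper_width'],2))
E
python3 -c "
from h import *
go(58,-115,300)"
```

```text
t 0.15 g [ 598.4 -417.6  230.6] move [-387.7  483.1  -68.8] turn [0.  0.1 9.5] F [ 0.3 -0.4 -0.1] w 1.0
```

apply_moves --pt "0 0 -35 0 0 5 1" --pt "0 0 -35 0 0 4.5 1" --pt "-22 36 0 0 0 0 1" --pt "-22 36 0 0 0 0 1" --pt "-22 36 0 0 0 0 1" --pt "-22 36 0 0 0 0 1" --pt "-22 36 0 0 0 0 1" --pt "0 0 0 0 0 0 1"

```text
t: 1.15
eef_pos: [0.3639, 0.4181, 0.3001]
tool_rot: [0.002, 0.882, 0.472, -0.003]
contact_force: [-0.1, -0.7, 0.4]
gripper_width: 0.001
```

```bash
python3 -c "
from h import *
go(58,-115,300)"
```

```text
t 1.15 g [ 413.8 -301.7  300.1] move [-185.   356.7    1.8] turn [ 0.1  0.4 -0.3] F [-0.1 -0.7  0.4] w 0.0
```

apply_moves --pt "-23 45 0 0 0 0 1" --pt "-23 45 0 0 0 0 1" --pt "-23 45 0 0 0 0 1" --pt "-23 45 0 0 0 0 1" --pt "-23 45 0 0 0 0 1" --pt "-23 45 0 0 0 0 1" --pt "-23 45 0 0 0 0 1" --pt "-23 42 0 0 0 0 1"

```text
t: 2.15
eef_pos: [0.5632, 0.0696, 0.2999]
tool_rot: [0.0, 0.877, 0.48, -0.002]
contact_force: [0.2, 0.3, 0.2]
gripper_width: 0.001
```

```bash
python3 -c "
from h import *
go(58,-115,212)
cv2.imwrite('pics/s1.png',imaging.read_camera('scene')[:,:,::-1]);cv2.imwrite('pics/t1.png',imaging.read_camera('top')[:,:,::-1])"
```

```text
t 2.15 g [  55.5 -120.7  299.9] move [-5.3 -2.4 88. ] turn [-0.1  0.3  0.8] F [0.2 0.3 0.2] w 0.0
```

View pics/s1.png

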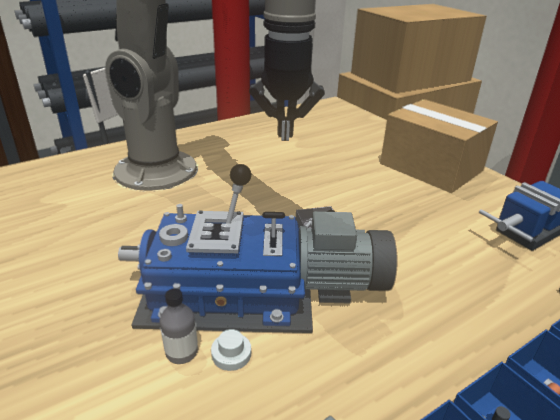

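View pics/t1.png

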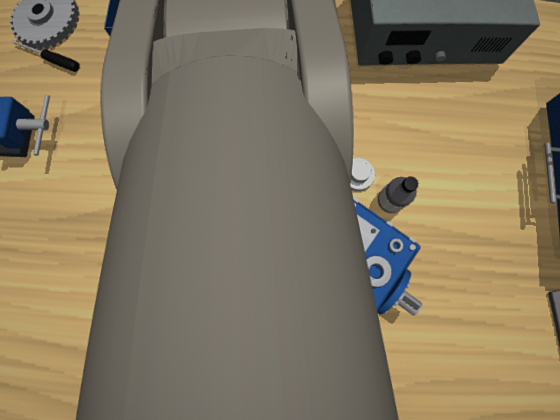

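apply_moves --pt "0 -2 20 0 0 0.8 1" --pt "0 0 20 0 0 0 1" --pt "0 0 20 0 0 0 1" --pt "0 0 20 0 0 0 1" --pt "-5 0 4 0 0 0 1" --pt "-5 0 0 0 0 0 1" --pt "-5 0 0 0 0 0 1" --pt "0 0 0 0 0 0 1"

```text
t: 3.25
eef_pos: [0.5542, 0.0593, 0.2146]
tool_rot: [0.001, 0.881, 0.472, -0.001]
contact_force: [-0.0, 0.2, -0.5]
gripper_width: 0.001
```

```bash
python3 -c "
from h import *
go(58,-78,217)
a=imaging.read_camera('scene')[:,:,::-1];cv2.imwrite('pics/s2.png',cv2.resize(a[100:270,140:340],None,fx=3.5,fy=3.5))"
```

```text
t 3.25 g [  57.4 -107.2  214.6] move [-29.2  -0.5  -2.3] turn [ 0.   0.2 -0.2] F [-0.   0.2 -0.5] w 0.0
```

View pics/s2.png

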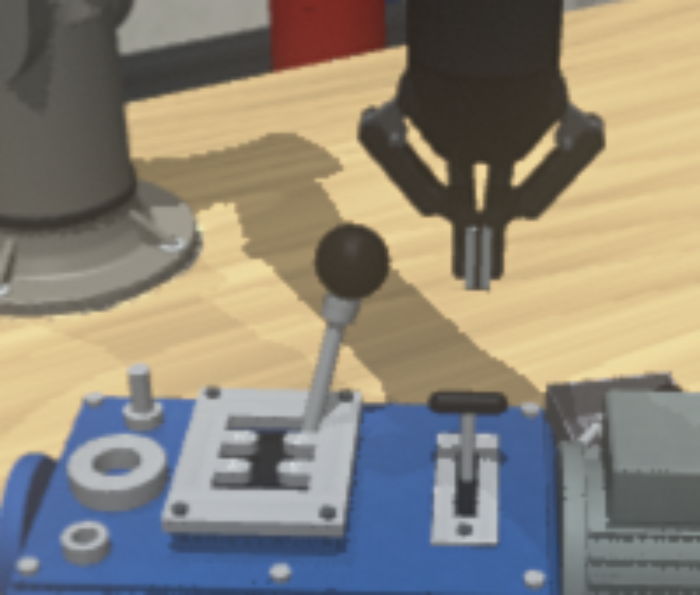

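apply_moves --pt "-10 0 -2 0 0 0 1" --pt "-8 0 0 0 0 0 1" --pt "-6 0 0 0 0 0 1" --pt "-5 0 0 0 0 0 1" --pt "-5 0 0 0 0 0 1" --pt "-5 0 0 0 0 0 1" --pt "-5 0 0 0 0 0 1" --pt "0 0 0 0 0 0 1"

```text
t: 4.3
eef_pos: [0.5314, 0.0247, 0.2195]
tool_rot: [-0.0, 0.881, 0.474, 0.003]
contact_force: [-0.1, 1.5, -0.3]
gripper_width: -0.004
```

```bash
python3 -c "
from h import *
go(58,-36,218)
a=imaging.read_camera('scene')[:,:,::-1];cv2.imwrite('pics/s3.png',cv2.resize(a[100:270,140:340],None,fx=3.5,fy=3.5))"
```

```text
t 4.3 g [ 57.3 -65.7 219.5] move [-29.7  -0.7   1.4] turn [ 0.2 -0.3 -0. ] F [-0.1  1.5 -0.3] w -0.0
```

View pics/s3.png

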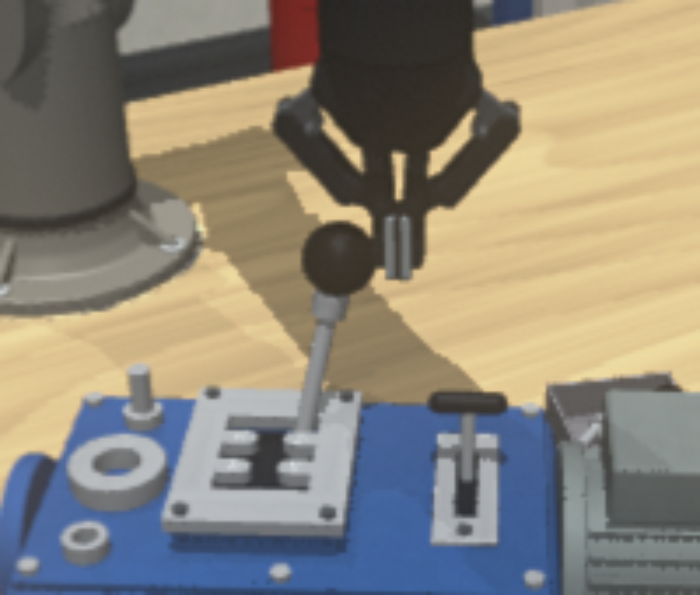

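apply_moves --pt "-5 0 0 0 0 0 1" --pt "-5 0 0 0 0 0 1" --pt "-5 0 0 0 0 0 1" --pt "-5 0 0 0 0 0 1" --pt "-5 0 0 0 0 0 1" --pt "0 0 0 0 0 0 1" --pt "0 0 0 0 0 0 1" --pt "0 0 0 0 0 0 1"

```text
t: 5.35
eef_pos: [0.5203, 0.0085, 0.222]
tool_rot: [-0.001, 0.88, 0.476, 0.008]
contact_force: [0.7, 3.4, 4.2]
gripper_width: 0.0
```

```bash
python3 -c "
from h import *
go(58,-36,218)
a=imaging.read_camera('scene')[:,:,::-1];cv2.imwrite('pics/s4.png',a);cv2.imwrite('pics/s4z.png',cv2.resize(a[150:250,170:270],None,fx=6,fy=6,interpolation=cv2.INTER_CUBIC))
a=imaging.read_camera('wrist')[:,:,::-1];cv2.imwrite('pics/w4.png',a)"
```

```text
t 5.35 g [ 57.6 -46.1 222. ] move [-10.2  -0.4   3.9] turn [ 0.3 -0.9  0.2] F [0.7 3.4 4.2] w 0.0
```

View pics/s4z.png

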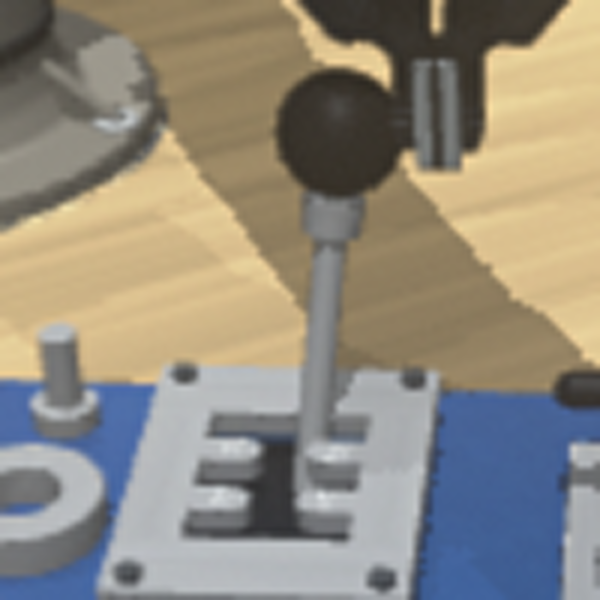

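View pics/w4.png

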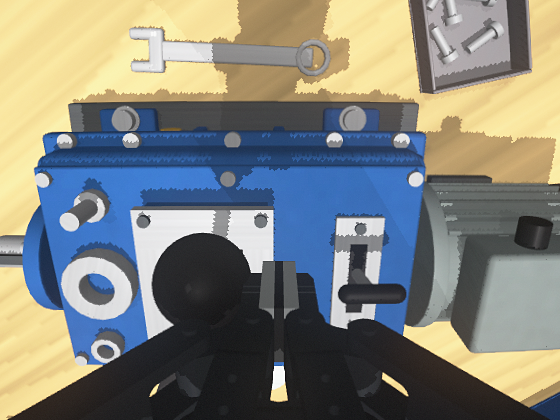

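```bash
cat >> h.py <<'E'
from scipy.optimize import least_squares
def knob(s,l):
    # lean angles small: tan components
    a,b=np.tan(l),np.tan(s); v=np.array([a,b,1]);v*=178/np.linalg.norm(v); return from_g(v[0],v[1],62+v[2])
def lever(uv,cam='scene'):
    r=least_squares(lambda p:proj(cam,knob(*p))-np.array(uv),[0,.1]); return r.x.round(3),to_g(knob(*r.x)).round(1),r.cost
E
python3 -c "
from h import *
print(lever((120+483/4-.375,150+99/4-.375)))
print(lever((225.9,171.6)))"
```

```text
(array([-0.253,  0.337]), array([ 57.2, -42.2, 225.2]), np.float64(5.060242258272985e-21))
(array([-0.092,  0.34 ]), array([ 59.1, -15.4, 229.2]), np.float64(8.077935669463161e-28))
```

apply_moves --pt "-5 0 1 0 0 0 1" --pt "-5 0 1 0 -0.5 0 1" --pt "-4 0 0 0 0 0 1" --pt "0 0 0 0 0 0 1" --pt "0 0 0 0 0 0 1" --pt "0 0 0 0 0 0 1" --pt "0 0 0 0 0 0 1" --pt "0 0 0 0 0 0 1"

```text
t: 6.45
eef_pos: [0.5148, -0.0022, 0.221]
tool_rot: [0.001, 0.879, 0.476, 0.006]
contact_force: [1.3, 2.5, 3.1]
gripper_width: 0.004
```

```bash
python3 -c "
from h import *
go(58,-31,218)
a=imaging.read_camera('scene')[:,:,::-1];cv2.imwrite('pics/s5.png',a);cv2.imwrite('pics/s5z.png',cv2.resize(a[150:250,170:270],None,fx=6,fy=6,interpolation=cv2.INTER_CUBIC))"
```

```text
t 6.45 g [ 56.3 -34.1 221. ] move [-3.1 -1.8  2.9] turn [ 0.5 -0.6  0.3] F [1.3 2.5 3.1] w 0.0
```

View pics/s5z.png

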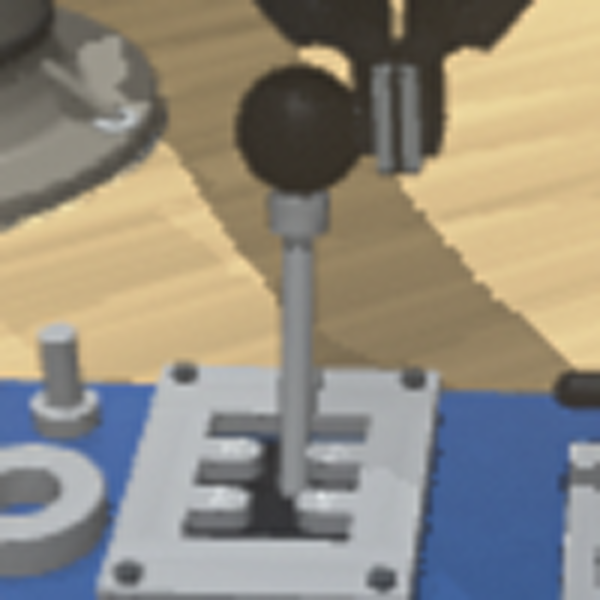

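```bash
python3 -c "
from h import *
print(lever((170+299/6-.42,150+130/6-.42)))
c=proj('scene',from_g(0,0,142));print(c,(c-[170,150]+.42)*6)
for s in(0,):
  k=knob(s,.33);p=np.array([*from_g(0,0,62)]);q=p+(k-p)*(80/(k-p)[2]/1000);c=proj('scene',q);print((c-[170,150]+.42)*6)"
```

```text
(array([-0.022,  0.33 ]), array([ 57.7,  -3.6, 230.4]), np.float64(0.0))
[215.87580608 228.48412547] [277.77483647 473.42475283]
[288.88098407 423.10595619]
```

apply_moves --pt "-3.5 0 1 0 0 0 1" --pt "0 0 0 0 0 0 1" --pt "0 0 0 0 0 0 1" --pt "0 0 0 0 0 0 1" --pt "6 0 0 0 0 0 1" --pt "15 0 0 0 0 0 1" --pt "20 0 0 0 0 0 1" --pt "0 0 0 0 0 0 1"

```text
t: 7.5
eef_pos: [0.5352, 0.0303, 0.2185]
tool_rot: [0.001, 0.879, 0.476, 0.004]
contact_force: [0.9, 0.5, 0.3]
gripper_width: -0.0
```

```bash
python3 -c "
from h import *
go(112,-75,222)
a=imaging.read_camera('scene')[:,:,::-1];cv2.imwrite('pics/s6.png',a);cv2.imwrite('pics/s6z.png',cv2.resize(a[150:250,170:270],None,fx=6,fy=6,interpolation=cv2.INTER_CUBIC))"
```

```text
t 7.5 g [ 57.2 -72.5 218.5] move [  2.8 -54.7  -3.8] turn [ 0.3 -0.3  0.3] F [0.9 0.5 0.3] w -0.0
```

View pics/s6z.png

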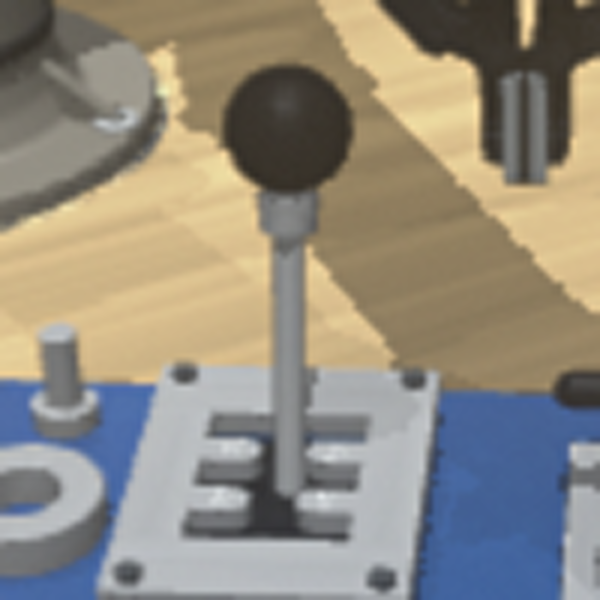

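apply_moves --pt "0 -20 -3 0 0 0 1" --pt "0 -20 0 0 0 0 1" --pt "0 -18 0 0 0 0 1" --pt "-20 0 0 0 0 0 1" --pt "-20 0 0 0 0 0 1" --pt "-20 0 0 0 0 0 1" --pt "-12 0 0 0 0 0 1" --pt "0 0 0 0 0 0 1"

```text
t: 8.55
eef_pos: [0.4419, -0.0071, 0.2204]
tool_rot: [0.002, 0.881, 0.473, 0.002]
contact_force: [0.1, -0.1, 1.0]
gripper_width: 0.0
```

```bash
python3 -c "
from h import *
print(lever((170+288.5/6-.42,150+129/6-.42)))
go(92,0,222)
a=imaging.read_camera('scene')[:,:,::-1];cv2.imwrite('pics/s7.png',a);cv2.imwrite('pics/s7z.png',cv2.resize(a[150:250,170:270],None,fx=6,fy=6,interpolation=cv2.INTER_CUBIC))"
```

```text
(array([-0.002,  0.337]), array([ 58.8,  -0.3, 230. ]), np.float64(0.0))
t 8.55 g [114.4  10.2 220.4] move [10.2 22.4 -1.4] turn [ 0.3 -0.1 -0.2] F [ 0.1 -0.1  1. ] w 0.0
```

View pics/s7z.png

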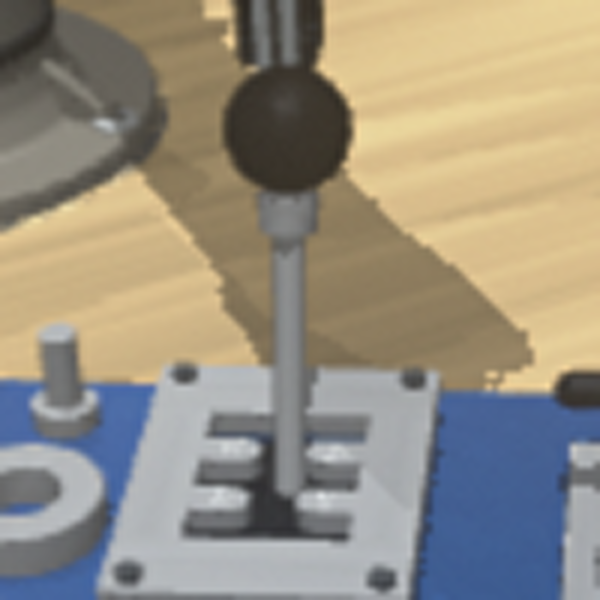

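apply_moves --pt "10 8 0 0 0 0 1" --pt "0 8 0 0 0 0 1" --pt "0 6 0 0 0 0 1" --pt "0 5 0 0 0 0 1" --pt "0 5 -1 0 0 0 1" --pt "0 5 -1 0 0 0 1" --pt "0 5 -1 0 0 0 1" --pt "0 0 0 0 0 0 1"

```text
t: 9.6
eef_pos: [0.4831, -0.0185, 0.2228]
tool_rot: [-0.001, 0.88, 0.475, -0.001]
contact_force: [-3.0, 1.1, 2.2]
gripper_width: -0.0
```

```bash
python3 -c "
from h import *
go(31,0,230)
a=imaging.read_camera('scene')[:,:,::-1];cv2.imwrite('pics/s8.png',a);cv2.imwrite('pics/s8z.png',cv2.resize(a[150:250,170:270],None,fx=6,fy=6,interpolation=cv2.INTER_CUBIC))"
```

```text
t 9.6 g [ 73.8  -3.1 222.8] move [-3.2 42.7 -7.4] turn [-0.2  0.1  0.1] F [-3.   1.1  2.2] w -0.0
```

View pics/s8z.png

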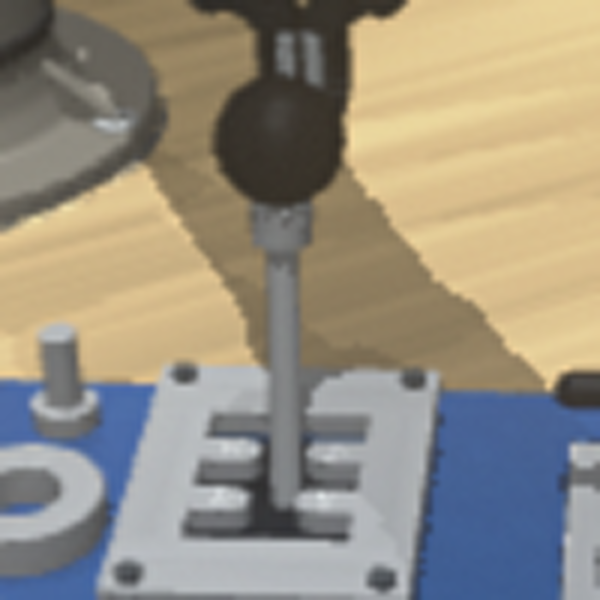

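apply_moves --pt "-2 5 -1 0 0 0 1" --pt "0 5 -1 0 0 0 1" --pt "0 5 -1 0 0 0 1" --pt "0 5 -1 0 0 0 1" --pt "0 5 -1 0 0 0 1" --pt "0 5 -1 0 0 0 1" --pt "0 0 -1 0 0 0 1" --pt "0 0 0 0 0 0 1"

```text
t: 10.65
eef_pos: [0.509, -0.0378, 0.2298]
tool_rot: [-0.001, 0.88, 0.475, -0.001]
contact_force: [-1.9, 1.7, 1.1]
gripper_width: -0.002
```

```bash
python3 -c "
from h import *
print(lever((170+280/6-.42,150+141/6-.42)))
go(31,0,230)
a=imaging.read_camera('scene')[:,:,::-1];cv2.imwrite('pics/s9.png',a);cv2.imwrite('pics/s9z.png',cv2.resize(a[150:250,170:270],None,fx=6,fy=6,interpolation=cv2.INTER_CUBIC))"
```

```text
(array([-0.   ,  0.237]), array([ 4.17e+01, -1.00e-01,  2.35e+02]), np.float64(0.0))
t 10.65 g [ 41.5  -1.3 229.8] move [-1.3 10.5 -0.2] turn [-0.2  0.1  0.2] F [-1.9  1.7  1.1] w -0.0
```

View pics/s9z.png

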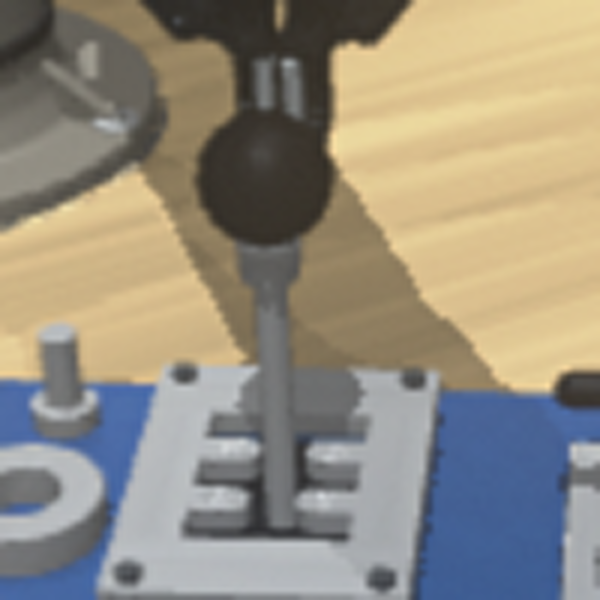

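```bash
python3 -c "
from h import *
print(lever((170+264.5/6-.42,150+177.5/6-.42)))"
```

```text
(array([0.001, 0.061]), array([ 10.8,   0.3, 239.7]), np.float64(4.0389678347315804e-28))
```

apply_moves --pt "0 4 0 0 0 0 1" --pt "0 4 0 0 0 0 1" --pt "0 2.5 0 0 0 0 1" --pt "0 0 0 0 0 0 1" --pt "0 0 0 0 0 0 1" --pt "0 -8 0 0 0 0 1" --pt "0 -20 0 0 0 0 1" --pt "0 -5 0 0 0 0 1"

```text
t: 11.7
eef_pos: [0.4907, -0.0261, 0.2301]
tool_rot: [0.0, 0.88, 0.475, -0.0]
contact_force: [0.3, 0.1, 0.2]
gripper_width: 0.003
```

```bash
python3 -c "
from h import *
go(65,-75,232)
a=imaging.read_camera('scene')[:,:,::-1];cv2.imwrite('pics/s10.png',a);cv2.imwrite('pics/s10z.png',cv2.resize(a[150:250,170:270],None,fx=6,fy=6,interpolation=cv2.INTER_CUBIC))"
```

```text
t 11.7 g [ 63.2  -0.9 230.1] move [74.1 -1.6 -1.9] turn [0.  0.1 0.1] F [0.3 0.1 0.2] w 0.0
```

View pics/s10z.png

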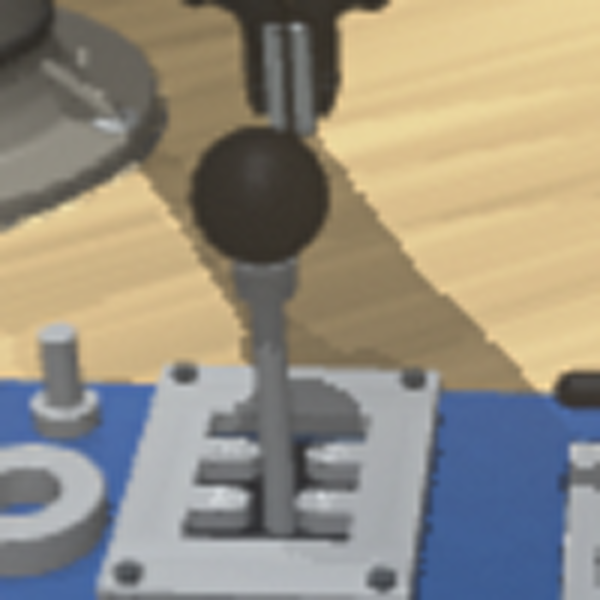

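```bash
python3 -c "
from h import *
print(lever((170+260/6-.42,150+194.5/6-.42)))
for x in (26,0,-26):
  print([((proj('scene',from_g(x,y,142))-[170,150]+.42)*6).round() for y in (-20,0,20)])
"
```

```text
(array([0.001, 0.001]), array([2.0e-01, 1.0e-01, 2.4e+02]), np.float64(1.4857192930456667e-20))
[array([352., 427.]), array([288., 426.]), array([225., 424.])]
[array([343., 475.]), array([278., 473.]), array([213., 472.])]
[array([334., 526.]), array([267., 524.]), array([200., 522.])]
```

apply_moves --pt "25 0 0 0 0 0 1" --pt "25 0 0 0 0 0 1" --pt "22 0 0 0 0 0 1" --pt "0 20 0 0 0 0 1" --pt "0 20 0 0 0 0 1" --pt "0 16 0 0 0 0 1" --pt "0 5 0 0 0 0 1" --pt "0 0 0 0 0 0 1"

```text
t: 12.75
eef_pos: [0.5904, 0.0103, 0.2291]
tool_rot: [0.001, 0.878, 0.478, 0.0]
contact_force: [-0.8, 0.4, -0.5]
gripper_width: -0.001
```

```bash
python3 -c "
from h import *
go(0,-35,230)"
```

```text
t 12.75 g [ 1.000e-01 -8.620e+01  2.291e+02] move [-51.2  -0.4  -0.9] turn [0.1 0.  0.5] F [-0.8  0.4 -0.5] w -0.0
```

apply_moves --pt "-15 0 0 0 0 0.4 1" --pt "-15 0 0 0 0 0 1" --pt "-10 0 0 0 0 0 1" --pt "-6 0 0 0 0 0 1" --pt "-5 0 0 0 0 0 1" --pt "-5 0 0 0 0 0 1" --pt "-5 0 0 0 0 0 1" --pt "0 0 0 0 0 0 1"

```text
t: 13.75
eef_pos: [0.5544, -0.0424, 0.2302]
tool_rot: [-0.0, 0.88, 0.475, 0.002]
contact_force: [0.7, 0.7, -0.5]
gripper_width: 0.006
```

```bash
python3 -c "
from h import *
go(0,14,228)
a=imaging.read_camera('scene')[:,:,::-1];cv2.imwrite('pics/s11.png',a);cv2.imwrite('pics/s11z.png',cv2.resize(a[150:250,170:270],None,fx=6,fy=6,interpolation=cv2.INTER_CUBIC))"
```

```text
t 13.75 g [  1.1 -22.4 230.2] move [-36.4   1.    2.1] turn [ 0.1 -0.2  0.2] F [ 0.7  0.7 -0.5] w 0.01
```

View pics/s11z.png

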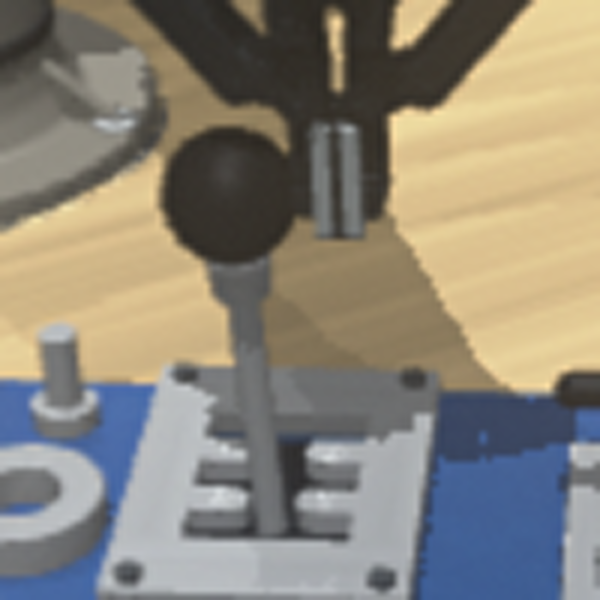

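apply_moves --pt "-5 0 0 0 0 0 1" --pt "-5 0 0 0 0 0 1" --pt "-5 0 0 0 0 0 1" --pt "-5 0 0 0 0 0 1" --pt "-5 0 0 0 0 0 1" --pt "-3 0 0 0 0 0 1" --pt "0 0 0 0 0 0 1" --pt "0 0 0 0 0 0 1"

```text
t: 14.8
eef_pos: [0.5378, -0.0671, 0.2295]
tool_rot: [-0.0, 0.88, 0.475, 0.002]
contact_force: [0.1, 1.3, 0.2]
gripper_width: 0.0
```

```bash
python3 -c "
from h import *
print(lever((170+229/6-.42,150+195/6-.42)))
go(0,14,228)
a=imaging.read_camera('scene')[:,:,::-1];cv2.imwrite('pics/s12.png',a);cv2.imwrite('pics/s12z.png',cv2.resize(a[150:250,170:270],None,fx=6,fy=6,interpolation=cv2.INTER_CUBIC))"
```

```text
(array([ 0.051, -0.001]), array([-1.000e-01,  9.000e+00,  2.398e+02]), np.float64(6.987414354085634e-26))
t 14.8 g [  1.4   7.3 229.5] move [-6.7  1.3  1.5] turn [ 0.1 -0.2  0.2] F [0.1 1.3 0.2] w 0.0
```

View pics/s12z.png

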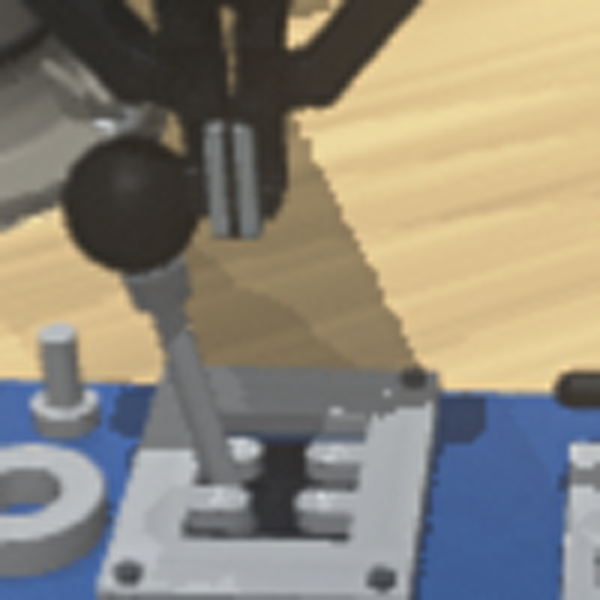

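apply_moves --pt "-3 0 0 0 0 0 1" --pt "-3 0 0 0 0 0 1" --pt "-2 0 0 0 0 0 1" --pt "0 0 0 0 0 0 1" --pt "0 0 0 0 0 0 1" --pt "0 0 0 0 0 0 1" --pt "0 0 0 0 0 0 1" --pt "0 0 0 0 0 0 1"

```text
t: 15.85
eef_pos: [0.5344, -0.0718, 0.2295]
tool_rot: [-0.001, 0.879, 0.476, 0.003]
contact_force: [2.0, 3.1, -2.2]
gripper_width: 0.002
```

```bash
python3 -c "
from h import *
print(lever((170+131/6-.42,150+204/6-.42)))
go(0,14,228)
a=imaging.read_camera('scene')[:,:,::-1];cv2.imwrite('pics/s13.png',a);cv2.imwrite('pics/s13z.png',cv2.resize(a[150:250,170:270],None,fx=6,fy=6,interpolation=cv2.INTER_CUBIC))"
```

```text
(array([ 0.213, -0.001]), array([-2.00e-01,  3.75e+01,  2.36e+02]), np.float64(1.9698853923552864e-23))
t 15.85 g [  1.6  13.2 229.5] move [-0.8  1.5  1.4] turn [ 0.1 -0.4  0.3] F [ 2.   3.1 -2.2] w 0.0
```

View pics/s13z.png

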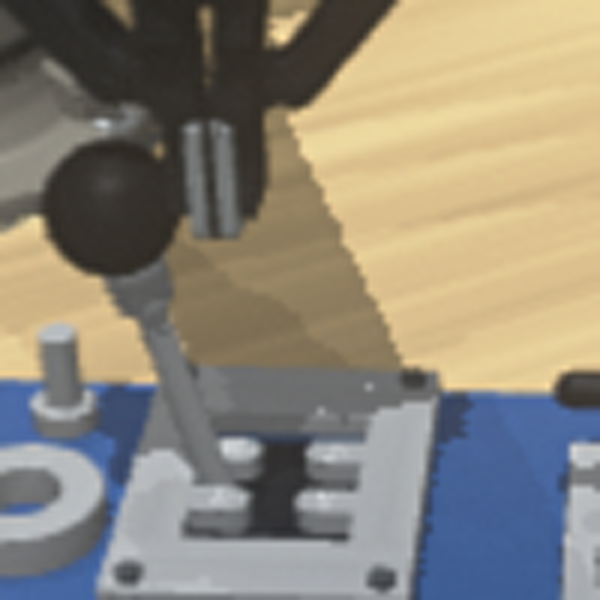

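apply_moves --pt "-2 0 0 0 0 0 1" --pt "-2 0 0 0 0 0 1" --pt "0 0 0 0 0 0 1" --pt "0 0 0 0 0 0 1" --pt "0 0 0 0 0 0 1" --pt "0 0 0 0 0 0 1" --pt "0 0 0 0 0 0 1" --pt "0 0 0 0 0 0 1"

```text
t: 16.9
eef_pos: [0.5342, -0.072, 0.2296]
tool_rot: [-0.001, 0.879, 0.477, 0.006]
contact_force: [2.4, 2.8, -1.6]
gripper_width: 0.0
```

```bash
python3 -c "
from h import *
print(lever((170+111/6-.42,150+208/6-.42)))
go(0,14,228)"
```

```text
(array([ 0.246, -0.002]), array([ -0.4,  43.4, 234.6]), np.float64(9.852430742155122e-21))
t 16.9 g [  1.6  13.5 229.6] move [-0.6  1.6  1.6] turn [ 0.2 -0.7  0.5] F [ 2.4  2.8 -1.6] w 0.0
```

apply_moves --pt "-4 0 0 0 0 0 1" --pt "-5 0 0 0 0 0 1" --pt "-5 0 0 0 0 0 1" --pt "0 0 0 0 0 0 1" --pt "0 0 0 0 0 0 1" --pt "0 0 0 0 0 0 1" --pt "0 0 0 0 0 0 1" --pt "0 0 0 0 0 0 1"

```text
t: 17.9
eef_pos: [0.5337, -0.0722, 0.2302]
tool_rot: [-0.003, 0.876, 0.482, 0.015]
contact_force: [3.8, 4.2, -2.1]
gripper_width: -0.002
```

```bash
python3 -c "
from h import *
go(0,14,228)"
```

```text
t 17.9 g [  2.   13.9 230.2] move [-0.2  2.   2.2] turn [ 0.5 -1.6  1. ] F [ 3.8  4.2 -2.1] w -0.0
```

apply_moves --pt "8 0 0 0 0 0 1" --pt "15 0 0 0 0 0 1" --pt "20 0 0 0 0 0 1" --pt "20 0 0 0 0 0 1" --pt "10 0 -30 0 0 0 1" --pt "0 0 -40 0 0 0 1" --pt "0 0 -30 0 0 0 1" --pt "0 0 0 0 0 0 1"

```text
t: 18.9
eef_pos: [0.5739, -0.0049, 0.3338]
tool_rot: [-0.003, 0.875, 0.483, 0.011]
contact_force: [0.1, 0.7, -0.2]
gripper_width: 0.001
```

```bash
python3 -c "
from h import *
go(0,-75,300)
a=imaging.read_camera('scene')[:,:,::-1];cv2.imwrite('pics/s14.png',a);cv2.imwrite('pics/s14z.png',cv2.resize(a[150:250,140:270],None,fx=6,fy=6,interpolation=cv2.INTER_CUBIC))"
```

```text
t 18.9 g [  5.5 -64.4 333.8] move [ 9.7  5.6 34.1] turn [ 0.3 -1.3  1.2] F [ 0.1  0.7 -0.2] w 0.0
```

View pics/s14z.png

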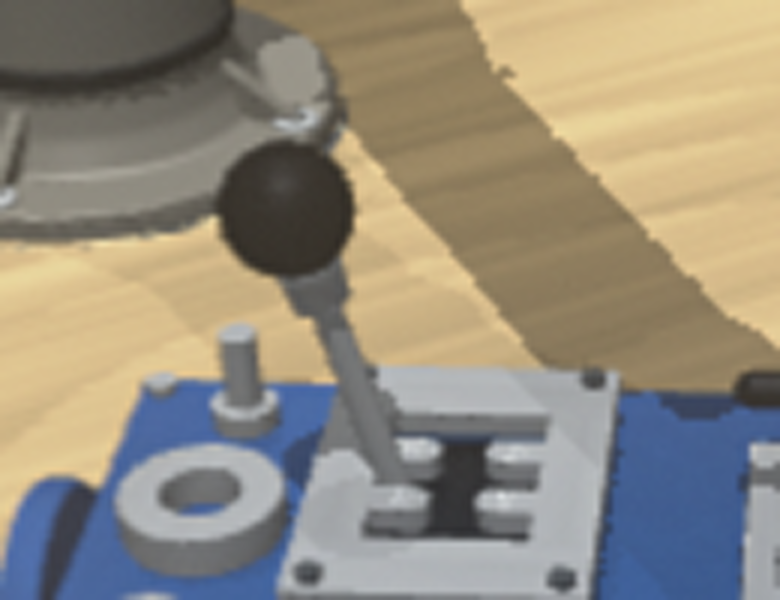

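View pics/s14.png

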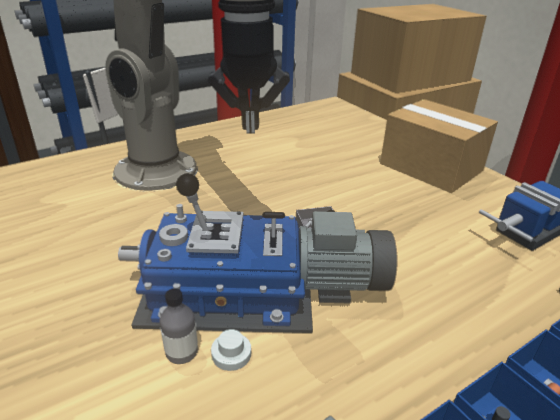

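```bash
python3 -c "
from h import *
print(lever((140+286.5/6-.42,150+208.5/6-.42)))
o=bot.get_obs();print(o['t'],abs(o['joint_vel']).max())"
```

```text
(array([ 0.254, -0.001]), array([-2.000e-01,  4.480e+01,  2.343e+02]), np.float64(4.0389678347315804e-28))
18.95 0.04386855044005924
```

Home: shift 0.254 rad, lane about 0. I'll let the arm settle, then hand in.

apply_moves --pt "0 0 0 0 0 0 1" --pt "0 0 0 0 0 0 1" --pt "0 0 0 0 0 0 1" --pt "0 0 0 0 0 0 1" --pt "0 0 0 0 0 0 1" --pt "0 0 0 0 0 0 1" --pt "0 0 0 0 0 0 1" --pt "0 0 0 0 0 0 1"

```text
t: 19.95
eef_pos: [0.5718, -0.004, 0.3286]
tool_rot: [-0.005, 0.875, 0.483, 0.007]
contact_force: [0.5, 0.6, 0.5]
gripper_width: -0.001
```

```bash
python3 -c "
from station import bot
print(bot.hand_in())"
```

```text
the job is handed in; nothing more can be done
None
```

The lever is in gear: middle lane, fully home in the slot on the output-shaft side. I handed the job in at about 20 s of the 54 s allowed.

I pushed the knob with the shut fingers only. It went from the motor end of its outer lane to neutral, across to the middle lane, then home until it stopped against the slot's end.

- **Lever position:** from the scene camera after I backed off, shift is about 0.254 rad (its stop is at 0.257) and lane about 0.00 rad.
- **Forces:** the tool readings I took during the pushes (one at the end of each move) showed at most about 6 N, and under 1 N after I backed off.
- **Clear of the gearbox:** the fingers stand about 0.33 m up, touching nothing.
- **Other things:** by eye in the last picture, the range lever, the bottle, the hub and the things on the cover look where they were. I did not measure this, and the spanner is not in that view.

The top and scene cameras placed the gate about 4 mm apart, so I used a pose between the two. Lever readings from it fitted the known starting position, neutral and the stop.

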